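Set the side rail of a parcel taping machine to a parcel with its handwheel

TASK

Set the taping machine up for the small brown parcel: stand the parcel on the rollers between the two side rails, on the same side as it stands now and lengthwise along the back rail, and let go of it. Crank the handwheel clockwise until the moving rail presses the parcel snugly flat against the back rail, without crushing it, then back the wheel off by one mark of its dial (30 degrees) so that the parcel has about 5 mm of running clearance. Move the rail only by its wheel, and leave the other things on the table alone.

Things in the scene. Friction and masses are not known exactly. Their poses are not given: they have to be found in the camera images.
- parcel: Small brown cardboard parcel, 65 x 135 x 92 mm, loose, 0.11 to 0.23 kg, on the table right of the machine. Its x axis points up (92 mm), y runs along its length (135 mm), z across its thickness (65 mm: grip it so from above). Origin: the middle of one 92 x 135 mm side.
- parcel_center (a point): Middle of the parcel, 46 mm above whatever it stands on; axes as the parcel.
- taper: Grey bench-top parcel taping machine, fixed. Origin on the table top; x to its back (away from the robot), y to its left, z up. Roller bed: top at z = 55 mm, x = -100 to 100, y = -80 to 200 mm. A taping head (320 mm high) overhangs it at y = 105 to 176 mm; put the parcel's middle at x about 15, y = 0 mm. Wheel console on the right: x = -40 to 106, y = -244 to -86, top z = 106 mm.
- back_rail_face (a point): Middle of the face of the fixed back rail, 20 mm above the rollers, at the machine's x = 55, y = 0 mm; axes as the machine. The face runs along y and looks to -x (to the robot). The rail's top is 41 mm above the rollers.
- side_rail: The moving aluminium rail at the front of the bed, parallel to the back rail, 41 mm high, 185 mm long and flared at the right end. Origin at the foot of its inner face; axes as the machine. Its carriage slides along x only, driven by the wheel and not to be pushed by hand; its bar is borne by two stiff springs (20 N per mm). 110 mm from the back rail with the wheel at 0.
- rail_face (a point): Point on the moving rail's inner face (which looks to +x), 20 mm above the rollers, facing back_rail_face; axes as the machine. Moves to +x, towards the back rail, 60 mm per clockwise turn of the wheel (9.55 mm per rad). Starts 98 to 110 mm from the back rail.
- handwheel (a joint): Handwheel angle, rad, 0 to 6.4; grows as it is turned clockwise (looking at its face), which closes the rail. Takes about 0.1 N m to turn; no spring, stays where it is left. Once the parcel is squeezed between the rails the torque rises by about 0.1 N m per 10 N of squeeze (19 N per 0.1 rad); over 80 N would crush it. The dial plate has twelve marks, 30 degrees apart.
- wheel_center (a point): Centre of the handwheel in its rim's plane; turns with it. z: the wheel's axis, out of the console, up and to the robot, 30 deg from vertical. Rim: 14 mm round bar, middle line at radius 56 mm, 41 mm clear of the console. Hub radius 13 mm, its top 20 mm below the rim plane. Three 10 mm spokes, at 0, 120, 240 deg from x (anticlockwise seen from outside), dip steeply from the rim to the hub.
- tape_roll: Bystander: roll of beige packing tape lying flat, 98 mm across, 48 mm high, behind the parcel.
- stapler: Bystander: red desk stapler, 36 x 150 x 53 mm, left of the machine.
- calculator: Bystander: dark pocket calculator, 140 x 85 x 18 mm, left of the machine.
- paste: Bystander: upright teal paste bottle, 43 mm across, 128 mm high, left of the machine.

How it is judged:
On the way, in this order (a step that is already met when the one before it is completed fails the run):
1. the parcel stands on the rollers between the rails, let go (z of parcel_center in the frame of taper between 0.097 and 0.106 m and y of parcel_center in the frame of taper between -0.04 and 0.04 m and x of parcel_center in the frame of back_rail_face below -0.03 m and x of parcel_center in the frame of rail_face above 0.03 m and angle between parcel's own x axis and vertical below 0.1 rad and contact force between parcel and the arm below 0.3 N and contact force between parcel and the fingers below 0.3 N), for 0.2 s.
2. the moving rail presses the parcel snugly flat against the back rail (contact force between side_rail and parcel above 3 N and x of parcel_center in the frame of back_rail_face above -0.0345 m and angle between the z axis of parcel and the x axis of taper, either way round below 0.04 rad), for 0.1 s.
At the end, for the whole second after the job is handed in: The parcel stands upright on the rollers, square and flush (2.5 mm) with the back rail, within 50 mm of the middle of the bed; the moving rail stands 5 mm clear of it (2 to 8 mm: one mark of the dial, give or take about half a mark); wheel and parcel at rest (x of parcel_center in the frame of rail_face between 0.0343 and 0.0403 m and x of parcel_center in the frame of back_rail_face above -0.0349 m and angle between the z axis of parcel and the x axis of taper, either way round below 0.05 rad and angle between parcel's own x axis and vertical below 0.1 rad and z of parcel_center in the frame of taper below 0.106 m and y of parcel_center in the frame of taper between -0.05 and 0.05 m and velocity of joint handwheel between -0.05 and 0.05 rad/s and linear speed of parcel below 0.02 m/s); the robot touches nothing.
It fails at once if the parcel is crushed between the rails (more than 80 N) (contact force between side_rail and parcel above 80 N).
It fails at once if a bystander is moved more than 20 mm (distance of any of tape_roll, stapler, calculator, paste from where it was at the start of the episode above 0.02 m).
It fails at once if the robot pushes the moving rail directly (more than 4 N) instead of cranking it (contact force between side_rail and the fingers above 4 N or contact force between side_rail and the arm above 4 N).
It also fails if it takes over 70 s, if anything falls off the work surface, if the arm or the gripper's body presses on something with over 40 N, if the wrist force passes 120 N, or if a joint passes its speed limit or range.

ROBOT

A 6-joint arm with a two-finger parallel gripper is mounted at the origin on a cart in front of the work surface, level with it; the furniture and walls round the work are solid. World frame = base frame: x ahead of the robot, y to its left, z up, the work surface at z = 0. Lengths are in m, angles in rad, forces in N, time in s.
With the tool pointing down it reaches from about 0.275 to 0.85 m from the base axis. Payload 19 kg.
Tool frame: the origin (TCP) lies on the centre line of the jaws, within the pads' length; the fingertips stand 17 mm ahead of it and the grasp point (between the pads) lies 2 mm behind it; z points along the fingers, y is the line along which they close (so a half turn about z gives the same grasp; the last joint's range is limited). The gripper opens to 85 mm and grips with 20 to 120 N. Pads are 22 mm wide; open, the fingers measure 114 mm over their backs; the gripper's body (76 mm by 85 mm) begins 54 mm behind the grasp point. The pads swing forward as they close: fully open they stand 13 mm farther back than shut.
Start: joints at [1.202, 0.15, 1.437, -0, 1.554, -0.134], TCP at [0.134, 0.559, 0.248] pointing down, gripper open.
Joint ranges: [-2.8, 2.8], [-0.68, 2.1], [0.12, 2.68], [-1.39, 4.53], [0.16, 2.79], [-2.81, 2.81]. Speed limits (rad/s): [1.89, 1.89, 2.22, 3.01, 3.01, 3.01].

INTERFACE

Orientations are given as [roll, pitch, yaw] about the fixed x, y, z axes, in that order (R = Rz(yaw) Ry(pitch) Rx(roll)).
In Python, from bench import robot gives the robot as it stands.
- The arm moves only by the shell command python3 nudge.py 'ROWS' [FORCE]. ROWS is one flat JSON list of numbers that holds 1 to 5 rows one after another, with no inner brackets; each row has 7 numbers: a rotation vector rx, ry, rz in rad, then dx, dy, dz in m, then the opening from 0.0 (shut) to 1.0 (fully open); each row is the pose to reach, as a shift and turn from the pose commanded when the command began, along the tool's axes at that moment; what a row does not reach only later rows make up. A row lasts 1/10 s, in which the tool goes at most 0.05 m and 0.15 rad, less where a joint would pass 70% of its speed; a pose out of reach is approached as far as the arm can. The fingers move at their own pace and stop on an object; FORCE is the grip in N (left out, the last holds). Time passes only in rows, so rows that do not move let the fingers close. It prints the time, the measured TCP pose, the force, the opening and the grip force at its end. Input that does not fit is refused with a message, and nothing moves.
- robot.get_obs(): the state, without advancing time (a new reading comes with each control period).
- robot.grab_frame(name): name is "side" or "top"; returns the picture (384x512x3 uint8, red, green, blue); there is no depth.
- robot.calibration(name): a dict with "fx", "fy", "cx", "cy" (pixels), "dist_coeffs" ([k1, k2, p1, p2, k3] as OpenCV has them; the pictures are not rectified), "origin" and "orientation" of the camera in the world. Camera axes: x right, y down, z forward; pixel columns grow to the right and rows downward; lengths in m; the calibration is good to about 2 mm. A picture is of the moment at which its call begins. calibration takes no time and is no camera call.
- robot.hand_in(): hands the job in; it is judged then, once.
The state is a dict: "clock": time; "q": joint angles; "joint_velocities": joint speeds; "joint_torque": joint torques, N m; "ee_pos": TCP position; "orientation": TCP orientation; "ft_force": force on the tool from outside, world axes, zero at the start; "moment": the same for the moment, N m; "width": opening from 0.0 (shut) to 1.0 (fully open); "grip_force": force on a finger pad.
Only numpy, scipy, OpenCV 4.12 (cv2) and the standard library are available. Lean on these libraries where they do the work, as an engineer would, in place of code of your own. Each camera call takes 0.05 s, during which the arm holds its last target. There are 200 camera calls.

## Working session

There is one attempt and no reset: what is moved stays moved. The work goes in short steps, Python scripts to look and compute and a shell command to move; the robot and the scene stay as the last step left them, time stands still between calls to the robot, and variables do not carry over. Pictures are saved under pics/ and viewed, at most 10 in all, crops included, and the job is handed in when it is done.

```bash
ls; mkdir -p pics; python3 - <<'E'
from bench import robot
import cv2
for n in("side","top"):
    f=robot.grab_frame(n); cv2.imwrite(f"pics/{n}0.png",cv2.resize(f[:,:,::-1],(800,600),interpolation=cv2.INTER_CUBIC)); cv2.imwrite(f"pics/{n}0raw.png",f[:,:,::-1])
    print(robot.calibration(n))
print(robot.get_obs())
E
```

```text
bench.py
nudge.py
pics
{'fx': 447.4988933502219, 'fy': 447.4988933502219, 'cx': 252.16177427275974, 'cy': 185.47694609311893, 'dist_coeffs': array([-0.12440667,  0.        ,  0.        ,  0.        ,  0.        ]), 'origin': array([0.21538285, 1.17828044, 1.07270422]), 'orientation': array([-2.28687981, -0.0186666 , -2.86130141])}
{'fx': 473.3503487261274, 'fy': 473.3503487261274, 'cx': 251.58554561309964, 'cy': 191.92330967630244, 'dist_coeffs': array([-0.1288409,  0.       ,  0.       ,  0.       ,  0.       ]), 'origin': array([0.02057878, 0.05634584, 1.53219254]), 'orientation': array([-2.79073622e+00,  4.65353444e-04, -1.53401786e+00])}
{'clock': 0.1, 'q': array([ 1.20199722e+00,  1.50941645e-01,  1.43798098e+00,  3.41867274e-05,
        1.55380274e+00, -1.33972150e-01]), 'joint_velocities': array([-1.52860107e-03,  7.00248609e-05, -1.23634970e-03,  4.18227576e-04,
        1.40264724e-03,  9.24457740e-04]), 'joint_torque': array([ 5.46891417e-03, -7.14365959e+01, -5.71813381e+01, -1.31044249e-05,
        6.89874811e-03, -2.22199577e-05]), 'ee_pos': array([0.13370445, 0.55902141, 0.24772563]), 'orientation': array([-3.14047466e+00, -1.85172649e-04,  2.90676500e+00]), 'ft_force': array([0.44135759, 0.5415449 , 0.53427952]), 'moment': array([-0.0615445 ,  0.0245472 ,  0.00137223]), 'grip_force': 0.0, 'width': 0.9995670788985305}
```
View pics/side0.png

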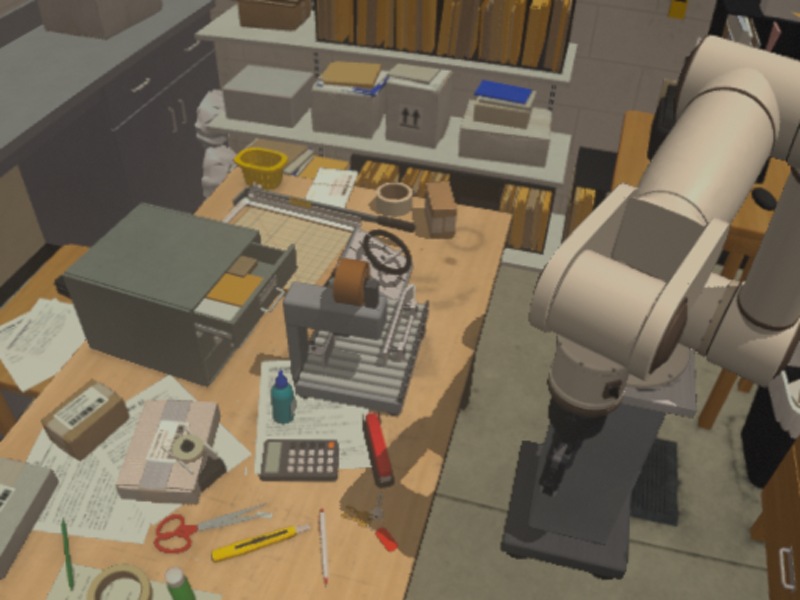

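View pics/top0.png

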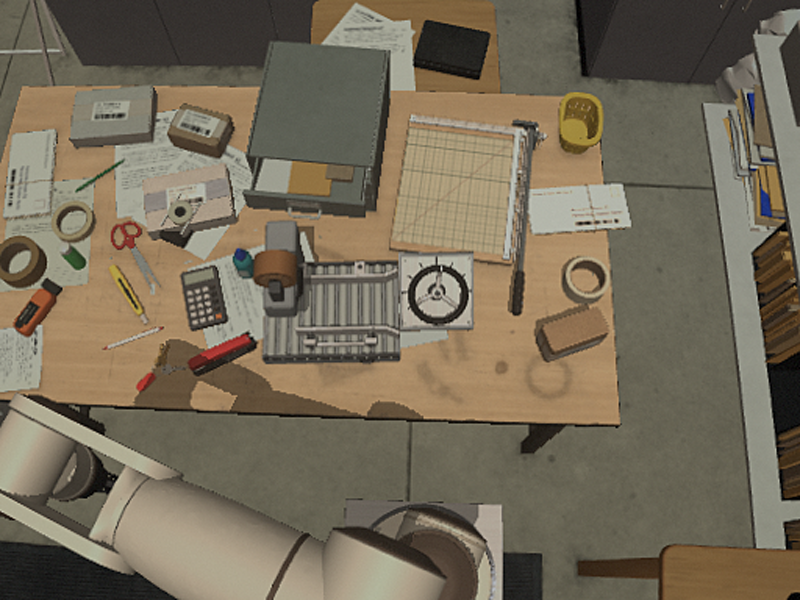

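Side: the machine is around (360,330), the wheel at (387,252) and the parcel at (440,210), with the tape roll at (394,198). Top: the bed is around (330,310), the wheel at (437,290), the parcel at (572,332) and the roll at (585,280). I'll crop both with pixel grids next.

```bash
cat > h.py <<'E'
import cv2,numpy as np
from scipy.spatial.transform import Rotation as R
from bench import robot
def cam(n):
    c=robot.calibration(n); K=np.array([[c['fx'],0,c['cx']],[0,c['fy'],c['cy']],[0,0,1.]])
    return K,np.array(c['dist_coeffs']),np.array(c['origin']),R.from_euler('xyz',c['orientation']).as_matrix()
def proj(n,P):
    K,d,o,M=cam(n); return cv2.projectPoints((np.atleast_2d(P)-o)@M,np.zeros(3),np.zeros(3),K,d)[0][:,0]
def ray(n,uv):
    K,d,o,M=cam(n); p=cv2.undistortPoints(np.array([[uv]],float),K,d)[0,0]
    return o,M@np.r_[p,1]
def atz(n,uv,z):
    o,v=ray(n,uv); return o+v*(z-o[2])/v[2]
def tri(uvs,uvt):
    (a,u),(b,v)=ray('side',uvs),ray('top',uvt)
    s=np.linalg.lstsq(np.c_[u,-v],b-a,rcond=None)[0]; p,q=a+u*s[0],b+v*s[1]
    return (p+q)/2,np.linalg.norm(p-q)
def crop(f,x0,y0,x1,y1,k,name,step=10):
    g=cv2.resize(f[y0:y1,x0:x1,::-1],None,fx=k,fy=k,interpolation=cv2.INTER_CUBIC)
    for x in range(x0,x1,step):
        cv2.line(g,(int((x-x0+.5)*k),0),(int((x-x0+.5)*k),5),(0,0,255),1); cv2.putText(g,str(x),(int((x-x0+.5)*k)-10,15),0,.35,(0,0,255),1)
    for y in range(y0,y1,step):
        cv2.line(g,(0,int((y-y0+.5)*k)),(5,int((y-y0+.5)*k)),(0,0,255),1); cv2.putText(g,str(y),(6,int((y-y0+.5)*k)+4),0,.35,(0,0,255),1)
    cv2.imwrite(name,g)
E
python3 - <<'E'
from h import *
t=cv2.imread('pics/top0raw.png')[:,:,::-1]; s=cv2.imread('pics/side0raw.png')[:,:,::-1]
crop(t,160,135,394,240,3.4,'pics/tc.png'); crop(s,175,110,300,265,3.8,'pics/sc.png')
E
```

View pics/tc.png

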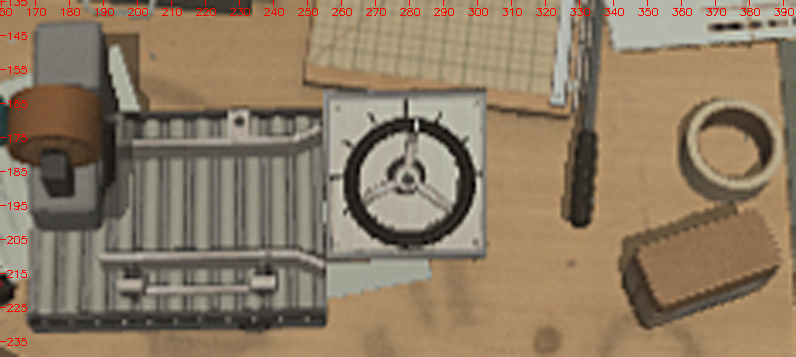

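View pics/sc.png

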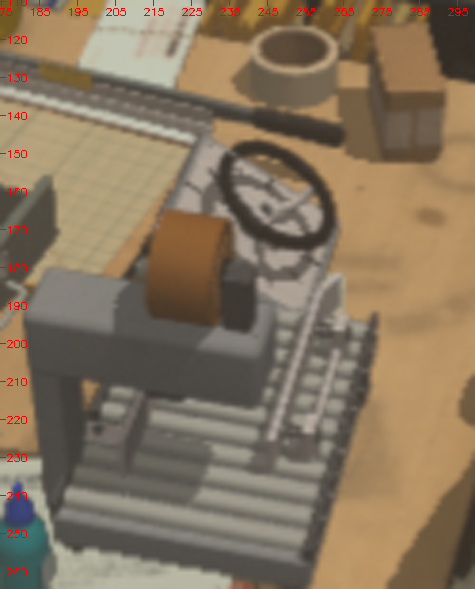

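Top crop: the parcel's top face has its corners near (635,257), (765,208), (779,262) and (663,312) in crop px. The wheel rim is centred at (410,183), with the back rail at y≈143 and the front rail at y≈260. Side crop: the rim is centred near (277,195), and the parcel top spans (369..445, 28..92). I'll fit poses from these.

```bash
cat > fit.py <<'E'
from h import *
from scipy.optimize import least_squares
T=lambda p:(160+p[0]/3.4-.5,135+p[1]/3.4-.5); S=lambda p:(175+p[0]/3.8-.5,110+p[1]/3.8-.5)
def fit(obs,p0,z=True):
    # obs: (cam,uv,localpoint); p = x,y,yaw
    W=lambda p,L:np.c_[np.array(L)@R.from_euler('z',p[2]).as_matrix().T+[p[0],p[1],0]]
    def f(p): return np.concatenate([proj(c,W(p,[l]))[0]-uv for c,uv,l in obs])
    r=least_squares(f,p0,loss='soft_l1'); return r.x,f(r.x).reshape(-1,2).round(1)
def rim(n,x0,y0,x1,y1,f):
    g=cv2.cvtColor(f,cv2.COLOR_RGB2GRAY)[y0:y1,x0:x1]; m=(g<70).astype(np.uint8)
    k,l,s,c=cv2.connectedComponentsWithStats(m); i=1+np.argmax(s[1:,4]); cs=cv2.findContours((l==i).astype(np.uint8),cv2.RETR_EXTERNAL,cv2.CHAIN_APPROX_NONE)[0]
    e=cv2.fitEllipse(cs[0]); return np.array(e[0])+[x0,y0],e
E
python3 - <<'E'
from fit import *
t=cv2.imread('pics/top0raw.png')[:,:,::-1]; s=cv2.imread('pics/side0raw.png')[:,:,::-1]
a,e1=rim('top',258,165,303,212,t); b,e2=rim('side',229,144,266,178,s)
print(a,e1,b,e2); print('wheel',tri(b,a))
# parcel local: x along length, y thickness
o=[('top',T(p),l) for p,l in [((635,257),(-.0675,.0325,.092)),((765,208),(.0675,.0325,.092)),((779,262),(.0675,-.0325,.092)),((663,312),(-.0675,-.0325,.092))]]
w=[atz('top',x[1],.092) for x in o]; c=np.mean(w,0); print('parcel corners',np.round(w,3),[np.linalg.norm(w[i]-w[i-1]).round(3) for i in range(4)])
yaw=np.arctan2(*(w[1]-w[0])[[1,0]])
print(fit(o,[c[0],c[1],yaw]))
print('tri parcel corner', tri(S((384,92)),T((663,312))), tri(S((445,92)),T((635,257))))
# machine
for n,q in [('FL',(30,318)),('FR',(326,318)),('BR',(326,110))]: print(n,atz('top',T(q),.055).round(3))
print('side FR',atz('side',S((375,318)),.055).round(3),'FL',atz('side',S((312,558)),.055).round(3))
for q in [(133,143),(300,143),(100,258),(300,258)]: print('rail',atz('top',T(q),.096).round(3))
E
```

```text
[279.87821007 188.08334541] ((21.878210067749023, 23.083345413208008), (37.68103790283203, 37.86539840698242), 75.15056610107422) [247.27036095 161.22835159] ((18.270360946655273, 17.228351593017578), (20.526073455810547, 32.026695251464844), 129.15475463867188)
wheel (array([ 0.55821887, -0.01432637,  0.1059012 ]), np.float64(0.0009257301356842717))
parcel corners [[ 0.496 -0.23   0.092]
 [ 0.55  -0.358  0.092]
 [ 0.496 -0.368  0.092]
 [ 0.443 -0.255  0.092]] [np.float64(0.059), np.float64(0.139), np.float64(0.055), np.float64(0.125)]
(array([ 0.49663816, -0.30410921, -1.17186574]), array([[-0.2, -1.2],
       [-1.2, -0.8],
       [ 3.4,  1. ],
       [ 0. ,  0.8]]))
tri parcel corner (array([ 0.48476403, -0.26325459,  0.06018379]), np.float64(0.061904972888643064)) (array([ 0.46420292, -0.22140866,  0.1192172 ]), np.float64(0.044087620607410304))
FL [0.426 0.343 0.055]
FR [0.437 0.06  0.055]
BR [0.652 0.067 0.055]
side FR [0.441 0.066 0.055] FL [0.42  0.35  0.055]
rail [0.593 0.252 0.096]
rail [0.599 0.091 0.096]
rail [0.476 0.274 0.096]
rail [0.483 0.086 0.096]
```

```bash
python3 - <<'E'
from fit import *
t=cv2.imread('pics/top0raw.png')[:,:,::-1]; s=cv2.imread('pics/side0raw.png')[:,:,::-1]
print('tri', tri(S((445,92)),T((663,312))), tri(S((384,92)),T((635,257))))
o=[('top',T(p),l) for p,l in [((635,257),(-.0675,.0325,.092)),((765,208),(.0675,.0325,.092)),((779,262),(.0675,-.0325,.092)),((663,312),(-.0675,-.0325,.092))]]
o+=[('side',S(p),l) for p,l in [((445,92),(-.0675,-.0325,.092)),((384,92),(-.0675,.0325,.092)),((441,162),(-.0675,-.0325,0)),((383,158),(-.0675,.0325,0)),((430,28),(.0675,-.0325,.092)),((369,28),(.0675,.0325,.092))]]
p,r=fit(o,[.4966,-.304,-1.17]); print(p,r.tolist())
m=[.538,.147,.04]
def W(q,L): return np.array(L,float)@R.from_euler('z',q[2]).as_matrix().T+[q[0],q[1],0]
box=lambda z:[(-.0675,-.0325,z),(.0675,-.0325,z),(.0675,.0325,z),(-.0675,.0325,z),(-.0675,-.0325,z)]
th=np.linspace(0,2*np.pi,40); Rw=R.from_euler('z',.04)*R.from_euler('y',-np.pi/6)
circ=lambda r:np.c_[r*np.cos(th),r*np.sin(th),0*th]@Rw.as_matrix().T+[.558,-.0143,.106]
lines=[W(p,box(.092)),W(p,box(0)),W(m,[(-.1,-.08,.055),(-.1,.2,.055),(.1,.2,.055),(.1,-.08,.055),(-.1,-.08,.055)]),W(m,[(.055,.09,.096),(.055,-.08,.096)]),W(m,[(.055,.09,.055),(.055,-.08,.055)]),W(m,[(-.05,.09,.096),(-.05,-.07,.096)]),circ(.063),circ(.049)]
for n,f,(x0,y0,x1,y1),k in [('top',t,(160,135,394,240),3.4),('side',s,(175,110,300,265),3.8)]:
    g=cv2.resize(f[y0:y1,x0:x1,::-1],None,fx=k,fy=k,interpolation=cv2.INTER_CUBIC)
    for L in lines: cv2.polylines(g,[np.int32((proj(n,L)-[x0,y0]+.5)*k*16)],False,(0,255,0),1,cv2.LINE_AA,4)
    cv2.imwrite(f'pics/ov_{n}.png',g)
E
```

```text
tri (array([ 0.44716193, -0.25605524,  0.08645655]), np.float64(0.00454177008008653)) (array([ 0.50272213, -0.23070824,  0.08968072]), np.float64(0.010647220235117022))
[ 0.49897301 -0.30386495 -1.19974403] [[-0.3, -2.5], [-0.9, -1.1], [3.3, 1.0], [-0.6, -0.3], [1.2, -0.3], [0.7, 0.2], [0.5, 0.2], [-0.3, 1.9], [-0.1, -2.1], [0.3, -1.6]]
```

View pics/ov_top.png

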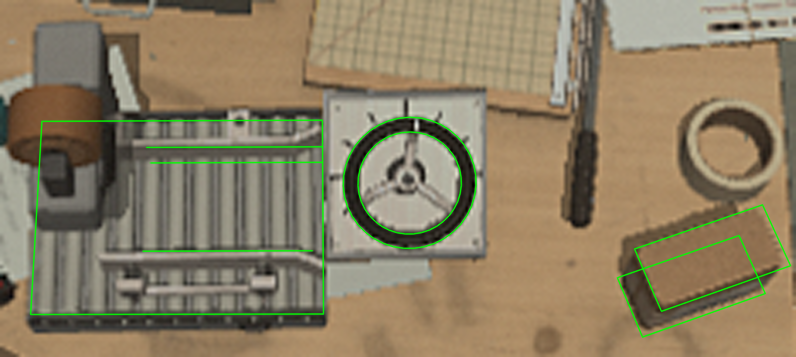

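View pics/ov_side.png

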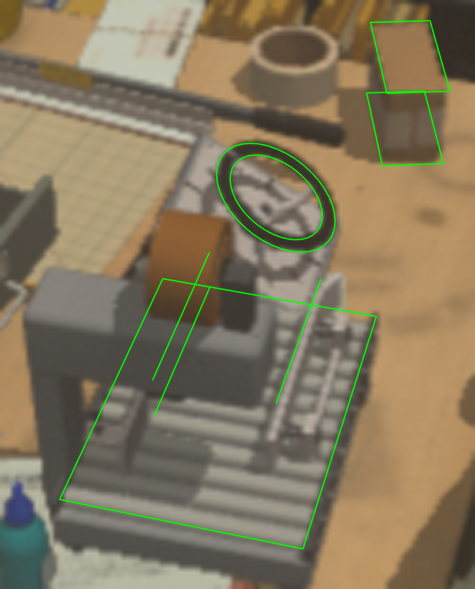

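The overlays show the wheel model fitting the rim, and the bed and back rail within about 3 mm. The parcel model overshoots its right end by about 10 crop px, so I'll refine it from the image edges.

```bash
cat > edge.py <<'E'
from fit import *
from scipy.optimize import minimize
def W(q,L): return np.array(L,float)@R.from_euler('z',q[2]).as_matrix().T+[q[0],q[1],0]
def score(q,segs,G,z=0):
    s=0
    for n,a,b in segs:
        P=np.linspace(a,b,40); uv=proj(n,W(q,P)+[0,0,z]).astype(np.float32); d=uv[-1]-uv[0]; L=np.linalg.norm(d); nn=np.array([-d[1],d[0]])/L
        gx,gy=G[n]; r=lambda g:cv2.remap(g,uv[:,0].copy(),uv[:,1].copy(),cv2.INTER_LINEAR)[:,0]
        s+=abs(np.mean(r(gx)*nn[0]+r(gy)*nn[1]))*L
    return -s
def grads(imgs,sg):
    G={}
    for n,f in imgs.items():
        g=cv2.GaussianBlur(f.astype(np.float32).mean(2),(0,0),sg); G[n]=(cv2.Sobel(g,cv2.CV_32F,1,0),cv2.Sobel(g,cv2.CV_32F,0,1))
    return G
def pseg(h=.092):
    c=lambda a,b,z:(.0675*a,.0325*b,z)
    t=[(c(-1,-1,h),c(1,-1,h)),(c(1,-1,h),c(1,1,h)),(c(1,1,h),c(-1,1,h)),(c(-1,1,h),c(-1,-1,h))]
    return [(n,)+e for n in('top','side') for e in t]+[('top',c(-1,-1,0),c(1,-1,0)),('top',c(-1,-1,0),c(-1,1,0)),('side',c(-1,-1,0),c(-1,1,0)),('side',c(-1,-1,0),c(-1,-1,h)),('side',c(-1,1,0),c(-1,1,h))]
def refine(q,segs,imgs):
    for sg,w in((2,[.006,.006,.06]),(1,[.003,.003,.03]),(.7,[.001,.001,.01])):
        G=grads(imgs,sg); q=minimize(score,q,args=(segs,G),method='Nelder-Mead',options=dict(initial_simplex=np.array([q]+[np.array(q)+np.eye(3)[i]*w[i]*2-np.array(w)*.5 for i in range(3)]),xatol=1e-4)).x
    return q,score(q,segs,G)
E
python3 - <<'E'
from edge import *
I={n:cv2.imread(f'pics/{n}0raw.png')[:,:,::-1] for n in('top','side')}
S_=pseg()
for q0 in([.499,-.304,-1.2],[.495,-.30,-1.15],[.496,-.302,-1.22]): print(refine(q0,S_,I))
for n in('top','side'): print(n,refine([.497,-.303,-1.18],[s for s in S_ if s[0]==n],I))
q,_=refine([.497,-.303,-1.18],S_,I)
k=8; x0,y0=330,180; g=cv2.resize(I['top'][y0:240,x0:395,::-1],None,fx=k,fy=k,interpolation=cv2.INTER_CUBIC)
for n,a,b in S_:
    if n=='top': cv2.polylines(g,[np.int32((proj(n,W(q,[a,b]))-[x0,y0]+.5)*k)],False,(0,255,0),1)
cv2.imwrite('pics/pz.png',g)
E
```

```text
Traceback (most recent call last):
  File "edge.py", line 22, in refine
    G=grads(imgs,sg); q=minimize(score,q,args=(segs,G),method='Nelder-Mead',options=dict(initial_simplex=np.array([q]+[np.array(q)+np.eye(3)[i]*w[i]*2-np.array(w)*.5 for i in range(3)]),xatol=1e-4)).x
                        ~~~~~~~~^^^^^^^^^^^^^^^^^^^^^^^^^^^^^^^^^^^^^^^^^^^^^^^^^^^^^^^^^^^^^^^^^^^^^^^^^^^^^^^^^^^^^^^^^^^^^^^^^^^^^^^^^^^^^^^^^^^^^^^^^^^^^^^^^^^^^^^^^^^^^^^^^^^^^^^^^^^^^^^^^^^^^^
  File "edge.py", line 7, in score
    P=np.linspace(a,b,40); uv=proj(n,W(q,P)+[0,0,z]).astype(np.float32); d=uv[-1]-uv[0]; L=np.linalg.norm(d); nn=np.array([-d[1],d[0]])/L
                              ~~~~^^^^^^^^^^^^^^^^^^
  File "h.py", line 8, in proj
    K,d,o,M=cam(n); return cv2.projectPoints((np.atleast_2d(P)-o)@M,np.zeros(3),np.zeros(3),K,d)[0][:,0]
            ~~~^^^
  File "h.py", line 5, in cam
    c=robot.calibration(n); K=np.array([[c['fx'],0,c['cx']],[0,c['fy'],c['cy']],[0,0,1.]])
ValueError: time passes only in moves, steps and waits
```

```bash
sed -i 's/^def cam/import functools\n@functools.cache\ndef cam/' h.py
python3 - <<'E'
from edge import *
I={n:cv2.imread(f'pics/{n}0raw.png')[:,:,::-1] for n in('top','side')}
S_=pseg()
for q0 in([.499,-.304,-1.2],[.495,-.30,-1.15],[.496,-.302,-1.22]): print(refine(q0,S_,I))
for n in('top','side'): print(n,refine([.497,-.303,-1.18],[s for s in S_ if s[0]==n],I))
q,_=refine([.497,-.303,-1.18],S_,I)
k=8; x0,y0=330,180; g=cv2.resize(I['top'][y0:240,x0:395,::-1],None,fx=k,fy=k,interpolation=cv2.INTER_CUBIC)
for n,a,b in S_:
    if n=='top': cv2.polylines(g,[np.int32((proj(n,W(q,[a,b]))-[x0,y0]+.5)*k)],False,(0,255,0),1)
cv2.imwrite('pics/pz.png',g)
E
```

```text
(array([ 0.50235218, -0.30335046, -1.18323157]), np.float32(-31527.607))
(array([ 0.5023377 , -0.30316578, -1.18322938]), np.float32(-31538.2))
(array([ 0.50233949, -0.30316537, -1.18317932]), np.float32(-31536.893))
top (array([ 0.50239007, -0.30304429, -1.18441851]), np.float32(-20263.852))
side (array([ 0.50094697, -0.30315431, -1.20690451]), np.float32(-11497.071))
```

View pics/pz.png

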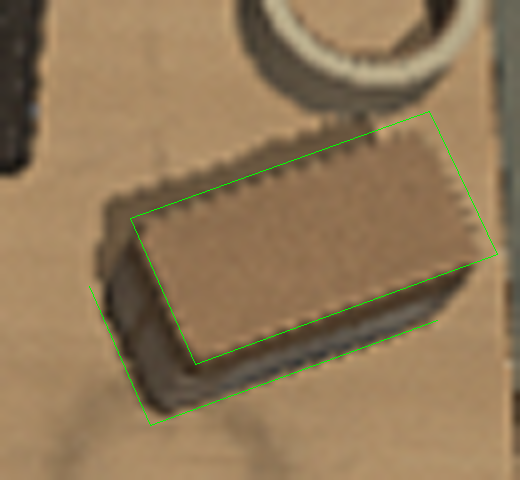

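The edge fit sits on the parcel's top face, with corners at about (131,218), (430,112), (497,254) and (196,364). The parcel is at (0.502, -0.303) with its length at yaw -1.184. Now I'll start moving.

```bash
cat > to.py <<'E'
import sys
from h import *
def to(pos,rot):
    o=robot.get_obs(); M=R.from_euler('xyz',o['orientation']); d=M.inv().apply(np.array(pos)-o['ee_pos']); rv=(M.inv()*rot).as_rotvec()
    print('shift',d.round(4),'rotvec',rv.round(4),'| q',np.round(o['q'],2),'F',np.round(o['ft_force'],1),'w',round(o['width'],3))
down=lambda psi:R.from_euler('xyz',[np.pi,0,psi])
if __name__=='__main__':
    a=[float(x) for x in sys.argv[1:]]; to(a[:3],down(a[3]))
E
python3 nudge.py '[0, 0, 0.14, -0.028, -0.038, 0, 1, 0, 0, 0.28, -0.056, -0.076, 0, 1, 0, 0, 0.42, -0.084, -0.114, 0, 1, 0, 0, 0.56, -0.112, -0.152, 0, 1, 0, 0, 0.7, -0.14, -0.19, 0, 1]'
python3 to.py .502 -.303 .22 1.958
```

```text
clock: 0.6
ee_pos: [0.2258, 0.3401, 0.248]
orientation: [-3.141, 0.0, 2.202]
ft_force: [1.0, -0.9, -0.6]
width: 1.0
grip_force: 0.0
shift [-0.6822 -0.1563  0.0282] rotvec [-2.000e-04  3.000e-04  2.437e-01] | q [ 0.8  -0.21  1.79 -0.    1.56  0.16] F [ 1.  -0.9 -0.6] w 1.0
```

```bash

python3 nudge.py '[0, 0, 0, -0.045, -0.01, 0, 1, 0, 0, 0, -0.09, -0.02, 0, 1, 0, 0, 0, -0.135, -0.03, 0, 1, 0, 0, 0, -0.18, -0.04, 0, 1, 0, 0, 0, -0.225, -0.05, 0, 1]'
python3 nudge.py '[0, 0, 0, -0.045, -0.01, 0, 1, 0, 0, 0, -0.09, -0.02, 0, 1, 0, 0, 0, -0.135, -0.03, 0, 1, 0, 0, 0, -0.18, -0.04, 0, 1, 0, 0, 0, -0.225, -0.05, 0, 1]'
python3 nudge.py '[0, 0, 0.06, -0.045, -0.01, 0, 1, 0, 0, 0.12, -0.09, -0.02, 0, 1, 0, 0, 0.18, -0.135, -0.03, 0, 1, 0, 0, 0.24, -0.18, -0.04, 0, 1, 0, 0, 0.24, -0.225, -0.05, 0, 1]'
python3 nudge.py '[0, 0, 0, 0, 0, 0, 1]'
python3 to.py .502 -.303 .15 1.958
```

```text
clock: 1.1
ee_pos: [0.3187, 0.1308, 0.2484]
orientation: [3.141, 0.0, 2.207]
ft_force: [2.5, 1.0, 1.3]
width: 1.001
grip_force: 0.0
clock: 1.6
ee_pos: [0.4123, -0.0803, 0.2482]
orientation: [3.142, 0.0, 2.206]
ft_force: [1.2, 1.2, 0.3]
width: 1.0
grip_force: 0.0
clock: 2.1
ee_pos: [0.5058, -0.2908, 0.2479]
orientation: [-3.141, -0.0, 1.964]
ft_force: [0.0, 0.9, 0.7]
width: 1.0
grip_force: 0.0
clock: 2.2
ee_pos: [0.5062, -0.293, 0.2462]
orientation: [-3.14, -0.002, 1.964]
ft_force: [0.4, 0.1, -1.0]
width: 1.003
grip_force: 0.0
shift [-0.0078 -0.0076  0.0963] rotvec [-0.0018 -0.0015  0.0057] | q [-0.66  0.17  1.42 -0.    1.56 -1.05] F [ 0.4  0.1 -1. ] w 1.003
```

```bash

python3 nudge.py '[0, 0, 0, -0.004, -0.004, 0.04, 1, 0, 0, 0.006, -0.008, -0.008, 0.08, 1, 0, 0, 0.006, -0.008, -0.008, 0.12, 1, 0, 0, 0.006, -0.008, -0.008, 0.15, 1, 0, 0, 0.006, -0.008, -0.008, 0.168, 1]'
python3 nudge.py '[0, 0, 0, 0, 0, 0, 1, 0, 0, 0, 0, 0, 0, 1]'; python3 to.py .502 -.303 .078 1.958
python3 nudge.py '[0, 0, 0, 0, 0, 0, 0.6, 0, 0, 0, 0, 0, 0, 0.6, 0, 0, 0, 0, 0, 0, 0.6, 0, 0, 0, 0, 0, 0, 0.6, 0, 0, 0, 0, 0, 0, 0.6]' 30
python3 to.py .502 -.303 .078 1.958
```

```text
clock: 2.7
ee_pos: [0.5001, -0.2983, 0.0775]
orientation: [-3.14, -0.003, 1.961]
ft_force: [-0.5, 0.3, 0.5]
width: 0.998
grip_force: 0.0
clock: 2.9
ee_pos: [0.5013, -0.2992, 0.0809]
orientation: [-3.142, 0.0, 1.961]
ft_force: [-0.4, -0.0, 0.5]
width: 0.999
grip_force: 0.0
shift [-0.0038 -0.0008  0.003 ] rotvec [-0.      0.0001  0.003 ] | q [-0.67  0.28  1.63 -0.    1.23 -1.06] F [-0.4 -0.   0.5] w 0.999
clock: 3.4
ee_pos: [0.5016, -0.2997, 0.0818]
orientation: [3.141, 0.002, 1.961]
ft_force: [-2.8, 0.4, 5.8]
width: 0.752
grip_force: 32.3
shift [-0.0032 -0.0009  0.0038] rotvec [0.0009 0.0019 0.0028] | q [-0.67  0.28  1.63 -0.    1.23 -1.06] F [-2.8  0.4  5.8] w 0.752
```

```bash

python3 nudge.py '[0, 0, 0, 0, 0, -0.02, 0.6, 0, 0, 0, 0, 0, -0.06, 0.6, 0, 0, 0, 0, 0, -0.1, 0.6, 0, 0, 0, 0, 0, -0.14, 0.6, 0, 0, 0, 0, 0, -0.18, 0.6]'
python3 nudge.py '[0, 0, 0, 0, 0, -0.04, 0.6, 0, 0, 0, 0, 0, -0.04, 0.6]'
python3 to.py .555 .152 .30 1.611
```

```text
clock: 3.9
ee_pos: [0.5009, -0.2991, 0.263]
orientation: [3.141, 0.001, 1.961]
ft_force: [0.8, -0.7, -1.6]
width: 0.75
grip_force: 35.3
clock: 4.1
ee_pos: [0.502, -0.2998, 0.307]
orientation: [3.137, 0.008, 1.961]
ft_force: [0.1, -0.5, -1.8]
width: 0.748
grip_force: 35.4
shift [0.3978 0.2208 0.0048] rotvec [0.0058 0.0071 0.3499] | q [-0.67  0.15  1.32 -0.    1.66 -1.06] F [ 0.1 -0.5 -1.8] w 0.748
```

```bash

python3 nudge.py '[0, 0, 0.07, 0.03, 0.017, 0, 0.6, 0, 0, 0.14, 0.07, 0.039, 0, 0.6, 0, 0, 0.21, 0.11, 0.061, 0, 0.6, 0, 0, 0.28, 0.15, 0.083, 0, 0.6, 0, 0, 0.35, 0.19, 0.105, 0, 0.6]'
python3 to.py .555 .152 .30 1.611
```

```text
clock: 4.6
ee_pos: [0.5257, -0.0818, 0.3005]
orientation: [3.141, 0.0, 1.608]
ft_force: [1.7, 0.4, -2.8]
width: 0.75
grip_force: 35.3
shift [0.2326 0.0379 0.0005] rotvec [ 0.0005  0.0002 -0.0033] | q [-0.3   0.05  1.45 -0.    1.65 -0.34] F [ 1.7  0.4 -2.8] w 0.75
```

```bash

python3 nudge.py '[0, 0, 0, 0.045, 0.008, 0, 0.6, 0, 0, 0, 0.09, 0.016, 0, 0.6, 0, 0, 0, 0.135, 0.024, 0, 0.6, 0, 0, 0, 0.18, 0.031, 0, 0.6, 0, 0, 0, 0.225, 0.038, 0, 0.6]'
python3 nudge.py '[0, 0, 0, 0, 0, 0, 0.6, 0, 0, 0, 0, 0, 0, 0.6, 0, 0, 0, 0, 0, 0, 0.6]'
python3 to.py .555 .152 .30 1.611
python3 - <<'E'
from h import *
for n in("side","top"):
    f=robot.grab_frame(n); cv2.imwrite(f"pics/{n}1raw.png",f[:,:,::-1])
E
```

```text
clock: 5.1
ee_pos: [0.5547, 0.1446, 0.3005]
orientation: [3.141, 0.0, 1.611]
ft_force: [1.6, -1.4, -3.2]
width: 0.756
grip_force: 35.3
clock: 5.4
ee_pos: [0.5549, 0.142, 0.3003]
orientation: [-3.142, 0.0, 1.61]
ft_force: [0.0, 0.8, -2.5]
width: 0.75
grip_force: 35.2
shift [0.01   0.0005 0.0003] rotvec [-0.      0.0004 -0.0006] | q [ 0.12  0.13  1.35 -0.    1.66  0.08] F [ 0.   0.8 -2.5] w 0.75
```

```bash

python3 nudge.py '[0, 0, 0, 0, 0, 0.04, 0.6, 0, 0, 0, 0, 0, 0.08, 0.6, 0, 0, 0, 0, 0, 0.12, 0.6, 0, 0, 0, 0, 0, 0.145, 0.6, 0, 0, 0, 0, 0, 0.155, 0.6]'
python3 nudge.py '[0, 0, 0, 0, 0, 0, 0.6, 0, 0, 0, 0, 0, 0.002, 0.6, 0, 0, 0, 0, 0, 0.003, 0.6, 0, 0, 0, 0, 0, 0.004, 0.6]'
python3 to.py .555 .152 .137 1.611
```

```text
clock: 6.0
ee_pos: [0.5541, 0.1415, 0.1429]
orientation: [-3.138, 0.0, 1.609]
ft_force: [-0.2, 1.0, -2.0]
width: 0.748
grip_force: 35.1
clock: 6.4
ee_pos: [0.5555, 0.1427, 0.1424]
orientation: [3.14, -0.0, 1.611]
ft_force: [-0.1, -1.0, -1.8]
width: 0.75
grip_force: 35.2
shift [ 0.0094 -0.0001  0.0054] rotvec [ 0.0016 -0.     -0.0003] | q [ 0.12  0.2   1.59 -0.    1.34  0.08] F [-0.1 -1.  -1.8] w 0.75
```

```bash

python3 nudge.py '[0, 0, 0, 0, 0, 0.0015, 0.6, 0, 0, 0, 0, 0, 0.003, 0.6, 0, 0, 0, 0, 0, 0.004, 0.6, 0, 0, 0, 0, 0, 0.004, 0.6]'
python3 nudge.py '[0, 0, 0, 0, 0, 0.001, 0.6, 0, 0, 0, 0, 0, 0.002, 0.6, 0, 0, 0, 0, 0, 0.002, 0.6]'
python3 to.py .555 .152 .137 1.611
```

```text
clock: 6.8
ee_pos: [0.555, 0.1426, 0.1372]
orientation: [-3.142, 0.0, 1.611]
ft_force: [-0.4, 0.7, -1.9]
width: 0.753
grip_force: 35.3
clock: 7.1
ee_pos: [0.5551, 0.1428, 0.1368]
orientation: [3.141, -0.0, 1.611]
ft_force: [-8.9, 0.8, 17.5]
width: 0.749
grip_force: 37.7
shift [ 0.0092  0.0003 -0.0002] rotvec [ 0.0011 -0.0001 -0.    ] | q [0.12 0.21 1.6  0.   1.33 0.08] F [-8.9  0.8 17.5] w 0.749
```

```bash

python3 nudge.py '[0, 0, 0, 0, 0, -0.001, 0.6, 0, 0, 0, 0, 0, -0.0015, 0.6]'
python3 nudge.py '[0, 0, 0, 0, 0, 0, 1, 0, 0, 0, 0, 0, 0, 1, 0, 0, 0, 0, 0, 0, 1, 0, 0, 0, 0, 0, 0, 1, 0, 0, 0, 0, 0, 0, 1]'
python3 nudge.py '[0, 0, 0, 0, 0, -0.01, 1, 0, 0, 0, 0, 0, -0.03, 1, 0, 0, 0, 0, 0, -0.06, 1, 0, 0, 0, 0, 0, -0.1, 1, 0, 0, 0, 0, 0, -0.15, 1]'
python3 nudge.py '[0, 0, 0, 0, 0, 0, 1, 0, 0, 0, 0, 0, 0, 1]'
python3 - <<'E'
from h import *
for n in("side","top"):
    f=robot.grab_frame(n); cv2.imwrite(f"pics/{n}2raw.png",f[:,:,::-1])
E
```

```text
clock: 7.3
ee_pos: [0.5552, 0.1427, 0.1371]
orientation: [3.141, 0.0, 1.611]
ft_force: [0.3, 0.2, -0.7]
width: 0.753
grip_force: 35.5
clock: 7.8
ee_pos: [0.555, 0.1427, 0.1367]
orientation: [-3.142, 0.0, 1.611]
ft_force: [-0.3, -0.3, 0.6]
width: 0.998
grip_force: 0.0
clock: 8.3
ee_pos: [0.5543, 0.1426, 0.288]
orientation: [-3.14, 0.0, 1.611]
ft_force: [0.7, -0.4, 0.1]
width: 0.998
grip_force: 0.0
clock: 8.5
ee_pos: [0.5553, 0.1427, 0.2885]
orientation: [3.139, -0.0, 1.611]
ft_force: [-0.2, -0.6, -1.1]
width: 1.003
grip_force: 0.0
```

```bash

cat > wh.py <<'E'
from to import *
import sys
C=np.array([.558,-.0143,.106]); Rw=R.from_euler('z',.04)*R.from_euler('y',-np.pi/6)
def pose(phi,h): # tool y at wheel-plane angle phi, TCP h above rim plane
    z=[0,0,-1.]; y=[np.cos(phi),np.sin(phi),0]; x=np.cross(y,z)
    return C+Rw.apply([0,0,h]), Rw*R.from_matrix(np.c_[x,y,z])
def spoke(n,uv): # plane angle of pixel on rim plane
    o,v=ray(n,uv); N=Rw.apply([0,0,1.]); P=o+v*((C-o)@N)/(v@N); L=Rw.inv().apply(P-C); return np.degrees(np.arctan2(L[1],L[0])).round(1),np.linalg.norm(L[:2]).round(3)
if __name__=='__main__': to(*pose(np.radians(float(sys.argv[1])),float(sys.argv[2])))
E
python3 nudge.py '[0, 0, -0.14, -0.03, -0.01, 0, 0.5, 0, 0, -0.28, -0.06, -0.02, 0, 0.5, 0, 0, -0.42, -0.09, -0.03, 0, 0.5, 0, 0, -0.56, -0.12, -0.04, 0, 0.5, 0, 0, -0.7, -0.155, -0.055, 0, 0.5]'
python3 - <<'E'
from fit import *; from wh import spoke
for p in [(413,128),(414,138),(365,205),(450,212)]: print(p,spoke('top',T(p)))
E
python3 wh.py 145 0.12
```

```text
clock: 9.1
ee_pos: [0.5058, -0.0148, 0.2856]
orientation: [-3.14, -0.002, 2.316]
ft_force: [1.3, -1.1, 0.2]
width: 0.504
grip_force: 0.0
(413, 128) (np.float64(-3.5), np.float64(0.052))
(414, 138) (np.float64(-5.6), np.float64(0.043))
(365, 205) (np.float64(116.8), np.float64(0.047))
(450, 212) (np.float64(-125.9), np.float64(0.048))
shift [ 0.0037 -0.0069  0.0757] rotvec [ 0.0289 -0.604  -1.7787] | q [-0.18 -0.    1.53  0.    1.62 -0.93] F [ 1.3 -1.1  0.2] w 0.504
```

```bash

python3 nudge.py '[0, 0, -0.14, 0, 0, 0, 0.5, 0, 0, -0.28, 0, 0, 0, 0.5, 0, 0, -0.42, 0, 0, 0, 0.5, 0, 0, -0.56, 0, 0, 0, 0.5, 0, 0, -0.7, 0, 0, 0, 0.5]'
python3 nudge.py '[0, 0, -0.14, 0, 0, 0, 0.5, 0, 0, -0.28, 0, 0, 0, 0.5, 0, 0, -0.42, 0, 0, 0, 0.5, 0, 0, -0.56, 0, 0, 0, 0.5, 0, 0, -0.7, 0, 0, 0, 0.5]'
python3 nudge.py '[0, 0, -0.14, 0, 0, 0, 0.5, 0, 0, -0.28, 0, 0, 0, 0.5, 0, 0, -0.35, 0, 0, 0, 0.5, 0, 0, -0.35, 0, 0, 0, 0.5]'
python3 wh.py 145 0.12
```

```text
clock: 9.6
ee_pos: [0.5061, -0.014, 0.2857]
orientation: [-3.142, -0.002, 3.015]
ft_force: [0.1, 0.4, 0.4]
width: 0.503
grip_force: 0.0
clock: 10.1
ee_pos: [0.5061, -0.0139, 0.2857]
orientation: [3.14, -0.002, -2.568]
ft_force: [-0.3, -0.0, -0.4]
width: 0.501
grip_force: 0.0
clock: 10.5
ee_pos: [0.5062, -0.0139, 0.2858]
orientation: [3.14, -0.001, -2.223]
ft_force: [-0.1, -0.0, -1.0]
width: 0.499
grip_force: 0.0
shift [0.0071 0.0046 0.0759] rotvec [ 0.4182 -0.3184 -0.0793] | q [-0.18 -0.    1.53 -0.    1.62 -2.67] F [-0.1 -0.  -1. ] w 0.499
```

```bash

python3 nudge.py '[0.1, -0.08, 0, 0, 0, 0.02, 0.5, 0.2, -0.16, 0, 0, 0, 0.04, 0.5, 0.31, -0.24, -0.03, 0.004, 0.002, 0.06, 0.5, 0.418, -0.318, -0.07, 0.007, 0.005, 0.076, 0.5, 0.418, -0.318, -0.07, 0.007, 0.005, 0.076, 0.5]'
python3 nudge.py '[0, 0, 0, 0, 0, 0, 0.5, 0, 0, 0, 0, 0, 0, 0.5]'
python3 wh.py 145 0.12;python3 wh.py 145 0.02;
```

```text
clock: 11.0
ee_pos: [0.4975, 0.0007, 0.2074]
orientation: [-2.7, 0.28, -2.11]
ft_force: [-0.5, -0.1, -0.3]
width: 0.501
grip_force: 0.0
clock: 11.2
ee_pos: [0.5022, -0.001, 0.2138]
orientation: [-2.698, 0.279, -2.109]
ft_force: [1.1, 1.2, 0.5]
width: 0.501
grip_force: 0.0
shift [ 0.016  -0.0043  0.0015] rotvec [-0.0115 -0.0239 -0.0233] | q [-0.22 -0.3   2.01  0.13  0.93 -2.81] F [1.1 1.2 0.5] w 0.501
shift [ 0.0137 -0.0031  0.1014] rotvec [-0.0115 -0.0239 -0.0233] | q [-0.22 -0.3   2.01  0.13  0.93 -2.81] F [1.1 1.2 0.5] w 0.501
```

```bash

sed -i 's/def pose(phi,h):.*/def pose(phi,h,r=.056): # tool y at wheel-plane angle phi, towards the centre r away; TCP h above rim plane/; s/Rw.apply(\[0,0,h\])/Rw.apply([-r*np.cos(phi),-r*np.sin(phi),h])/; s/float(sys.argv\[2\])))/*map(float,sys.argv[2:])))/' wh.py
python3 nudge.py '[0, 0, 0.1, 0, 0, -0.02, 0.4, 0, 0, 0.1, 0, 0, -0.02, 0.4]'
python3 wh.py 135 0.06
```

```text
clock: 11.4
ee_pos: [0.4924, -0.0011, 0.2327]
orientation: [-2.724, 0.323, -2.205]
ft_force: [0.8, -1.2, -0.4]
width: 0.4
grip_force: 0.0
shift [ 0.0175 -0.06    0.0836] rotvec [-0.0168 -0.0208  0.0494] | q [-0.22 -0.34  2.    0.13  0.98 -2.71] F [ 0.8 -1.2 -0.4] w 0.4
```

```bash

python3 nudge.py '[-0.017, -0.021, 0.05, 0.017, -0.04, 0, 0.4, -0.017, -0.021, 0.05, 0.017, -0.06, 0.03, 0.4, -0.017, -0.021, 0.05, 0.017, -0.06, 0.07, 0.4, -0.017, -0.021, 0.05, 0.017, -0.06, 0.083, 0.4, -0.017, -0.021, 0.05, 0.017, -0.06, 0.083, 0.4]'
python3 wh.py 135 0.0
python3 - <<'E'
from h import *
for n in("side","top"):
    f=robot.grab_frame(n); cv2.imwrite(f"pics/{n}3raw.png",f[:,:,::-1])
a=cv2.imread('pics/top3raw.png')[130:245,160:300]; b=cv2.imread('pics/side3raw.png')[95:245,180:310]
cv2.imwrite('pics/v3.png',np.hstack([cv2.resize(a,(457,375),interpolation=cv2.INTER_CUBIC),cv2.resize(b,(325,375),interpolation=cv2.INTER_CUBIC)]))
E
```

```text
clock: 11.9
ee_pos: [0.5643, -0.0476, 0.1745]
orientation: [-2.759, 0.352, -2.251]
ft_force: [0.5, 0.3, 1.2]
width: 0.399
grip_force: 0.0
shift [ 0.0029 -0.0053  0.0568] rotvec [ 0.0031 -0.0109 -0.0016] | q [-0.31 -0.12  1.94  0.22  0.84 -2.81] F [0.5 0.3 1.2] w 0.399
```

View pics/v3.png

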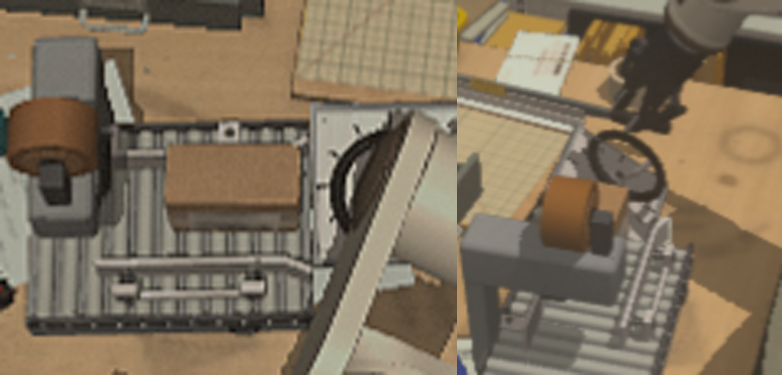

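The view shows the parcel standing upright and parallel between the rails, with its top face at crop x 165–298. The gripper hovers over the right-back part of the rim. Joint 6 is at its limit, so I'll shift the grip angle 10° clockwise, and check the parcel's pose numerically.

```bash

python3 - <<'E'
from edge import *
I={n:cv2.imread(f'pics/{n}3raw.png')[:,:,::-1] for n in('top','side')}
S_=[(n,tuple(np.add(a,(0,0,.055))),tuple(np.add(b,(0,0,.055)))) for n,a,b in pseg() if n=='top' and a[2]==b[2]==.092]
q,_=refine([.555,.139,1.611-np.pi],S_,I); print(q)
M=R.from_euler('z',-.04); print('taper',M.apply(np.r_[q[:2]-[.540,.148],0]))
E
python3 nudge.py '[0, 0, 0.1, 0, 0, 0, 0.4, 0, 0, 0.18, 0.01, 0, 0, 0.4, 0, 0, 0.18, 0.01, 0, 0, 0.4]'
python3 wh.py 125 0.0
```

```text
[ 0.56704916  0.13087471 -1.5267712 ]
taper [ 0.0263427  -0.01819327  0.        ]
clock: 12.3
ee_pos: [0.558, -0.0552, 0.1747]
orientation: [-2.822, 0.417, -2.433]
ft_force: [0.3, 1.1, 0.1]
width: 0.401
grip_force: 0.0
shift [ 0.003  -0.0034  0.0603] rotvec [-0.0039 -0.0077 -0.0082] | q [-0.33 -0.13  1.96  0.24  0.84 -2.66] F [0.3 1.1 0.1] w 0.401
```

```bash

python3 - <<'E'
from h import *
t=cv2.imread('pics/top3raw.png').astype(float).mean(2); t0=cv2.imread('pics/top0raw.png').astype(float).mean(2)
for a,b,im in((200,205,t),(218,240,t),(218,240,t0)): print(a,[(v,int(im[v,a:b].mean())) for v in range(164,218)])
for uv,z in [((229,v),zz) for v,zz in ((173.9,.147),(192.9,.147),(199.4,.055))]: print(uv,z,atz('top',uv,z).round(4))
E
```

```text
200 [(164, 83), (165, 90), (166, 107), (167, 92), (168, 58), (169, 43), (170, 64), (171, 98), (172, 101), (173, 100), (174, 99), (175, 85), (176, 140), (177, 128), (178, 76), (179, 80), (180, 82), (181, 80), (182, 106), (183, 119), (184, 117), (185, 116), (186, 116), (187, 117), (188, 118), (189, 117), (190, 117), (191, 119), (192, 120), (193, 122), (194, 121), (195, 118), (196, 118), (197, 120), (198, 119), (199, 119), (200, 120), (201, 120), (202, 121), (203, 121), (204, 121), (205, 121), (206, 124), (207, 117), (208, 78), (209, 141), (210, 167), (211, 115), (212, 74), (213, 74), (214, 84), (215, 86), (216, 82), (217, 113)]
218 [(164, 122), (165, 123), (166, 103), (167, 90), (168, 81), (169, 78), (170, 103), (171, 121), (172, 132), (173, 102), (174, 90), (175, 107), (176, 107), (177, 107), (178, 108), (179, 108), (180, 109), (181, 109), (182, 110), (183, 111), (184, 111), (185, 111), (186, 111), (187, 111), (188, 110), (189, 109), (190, 111), (191, 110), (192, 84), (193, 62), (194, 63), (195, 74), (196, 86), (197, 89), (198, 80), (199, 69), (200, 60), (201, 103), (202, 122), (203, 
[... 235 characters left out ...]
, 80), (170, 106), (171, 123), (172, 130), (173, 132), (174, 129), (175, 147), (176, 162), (177, 120), (178, 78), (179, 82), (180, 80), (181, 104), (182, 121), (183, 121), (184, 119), (185, 119), (186, 120), (187, 120), (188, 120), (189, 121), (190, 120), (191, 120), (192, 121), (193, 120), (194, 120), (195, 121), (196, 120), (197, 121), (198, 120), (199, 120), (200, 121), (201, 121), (202, 121), (203, 121), (204, 121), (205, 121), (206, 123), (207, 99), (208, 94), (209, 153), (210, 126), (211, 79), (212, 82), (213, 76), (214, 101), (215, 107), (216, 127), (217, 132)]
(229, 173.9) 0.147 [0.5852 0.1492 0.147 ]
(229, 192.9) 0.147 [0.5214 0.1458 0.147 ]
(229, 199.4) 0.055 [0.5318 0.1505 0.055 ]
```

Parcel confirmed: its back face is about 6–7 mm from the back rail, at y of roughly -5 mm. Now down onto the rim.

```bash

python3 nudge.py '[0, -0.008, -0.008, 0.003, -0.003, 0.02, 0.4, 0, -0.008, -0.008, 0.003, -0.003, 0.04, 0.4, 0, -0.008, -0.008, 0.003, -0.003, 0.05, 0.4, 0, -0.008, -0.008, 0.003, -0.003, 0.06, 0.4]'
python3 nudge.py '[0, 0, 0, 0, 0, 0, 0.4, 0, 0, 0, 0, 0, 0, 0.4]'
python3 wh.py 125 0.0
```

```text
clock: 12.7
ee_pos: [0.588, -0.0583, 0.1211]
orientation: [-2.818, 0.421, -2.419]
ft_force: [-0.1, 0.6, -0.1]
width: 0.399
grip_force: 0.0
clock: 12.9
ee_pos: [0.5876, -0.0583, 0.1211]
orientation: [-2.819, 0.421, -2.421]
ft_force: [-0.1, -0.3, -0.2]
width: 0.404
grip_force: 0.0
shift [ 0.     -0.0009 -0.0008] rotvec [-0.0024 -0.0005  0.001 ] | q [-0.32 -0.01  1.96  0.27  0.71 -2.71] F [-0.1 -0.3 -0.2] w 0.404
```

Now grip the rim.

```bash

python3 nudge.py '[0, 0, 0, 0, -0.001, 0, 0.05, 0, 0, 0, 0, -0.001, 0, 0.05, 0, 0, 0, 0, -0.001, 0, 0.05, 0, 0, 0, 0, -0.001, 0, 0.05, 0, 0, 0, 0, -0.001, 0, 0.05]' 40
cat > st.py <<'E'
from h import *
o=robot.get_obs(); M=R.from_euler('xyz',o['orientation']); print('Ftool',M.inv().apply(o['ft_force']).round(1),'Mtool',M.inv().apply(o['moment']).round(2),'tau6',round(o['joint_torque'][5],2),'q6',o['q'][5].round(3),'w',round(o['width'],3))
from wh import C,Rw
L=Rw.inv().apply(o['ee_pos']-C); print('rim pos r',np.hypot(L[0],L[1]).round(4),'ang',np.degrees(np.arctan2(L[1],L[0])).round(2),'h',L[2].round(4))
E
python3 st.py
```

```text
clock: 13.4
ee_pos: [0.5875, -0.0586, 0.1213]
orientation: [-2.821, 0.421, -2.422]
ft_force: [-10.6, 6.6, 7.2]
width: 0.152
grip_force: 37.7
Ftool [  0.3   8.8 -11.4] Mtool [-1.56  0.14  0.06] tau6 -0.07 q6 -2.709 w 0.152
rim pos r 0.0554 ang -55.15 h -0.0006
```

```bash

python3 nudge.py '[0, 0, 0.07, 0.0039, 0.0001, 0, 0.05, 0, 0, 0.14, 0.0078, 0.0005, 0, 0.05, 0, 0, 0.21, 0.0117, 0.0012, 0, 0.05, 0, 0, 0.28, 0.0155, 0.0022, 0, 0.05, 0, 0, 0.35, 0.0192, 0.0034, 0, 0.05]'
python3 st.py
```

```text
clock: 13.9
ee_pos: [0.5728, -0.0674, 0.1126]
orientation: [-2.994, 0.505, -2.805]
ft_force: [-4.1, 10.7, 5.4]
width: 0.153
grip_force: 37.8
Ftool [-2.4 10.6 -6.5] Mtool [-1.68  0.04 -0.04] tau6 -2.02 q6 -2.408 w 0.153
rim pos r 0.0555 ang -75.14 h -0.0006
```

```bash

python3 nudge.py '[0, 0, 0.13, 0.0073, 0.0005, 0, 0.05, 0, 0, 0.26, 0.0144, 0.0019, 0, 0.05, 0, 0, 0.39, 0.0213, 0.0042, 0, 0.05, 0, 0, 0.52, 0.0278, 0.0074, 0, 0.05, 0, 0, 0.65, 0.0339, 0.0114, 0, 0.05]' | grep ft
python3 st.py
python3 nudge.py '[0, 0, 0.13, 0.0073, 0.0005, 0, 0.05, 0, 0, 0.26, 0.0144, 0.0019, 0, 0.05, 0, 0, 0.39, 0.0213, 0.0042, 0, 0.05, 0, 0, 0.52, 0.0278, 0.0074, 0, 0.05, 0, 0, 0.65, 0.0339, 0.0114, 0, 0.05]' | grep ft
python3 st.py
```

```text
ft_force: [2.8, 12.0, 4.7]
Ftool [-0.2 13.  -2.4] Mtool [-1.96  0.25 -0.08] tau6 -4.17 q6 -1.81 w 0.147
rim pos r 0.0558 ang -112.14 h -0.0005
ft_force: [-2.0, 1.7, 9.5]
Ftool [-0.1  3.5 -9.2] Mtool [-0.24  0.22 -0.09] tau6 -4.81 q6 -1.128 w 0.156
rim pos r 0.0557 ang -148.9 h -0.0004
```

```bash

python3 nudge.py '[0, 0, 0.13, 0.0073, 0.0005, 0, 0.05, 0, 0, 0.26, 0.0144, 0.0019, 0, 0.05, 0, 0, 0.39, 0.0213, 0.0042, 0, 0.05, 0, 0, 0.52, 0.0278, 0.0074, 0, 0.05, 0, 0, 0.65, 0.0339, 0.0114, 0, 0.05]' | grep ft
python3 st.py
python3 nudge.py '[0, 0, 0.13, 0.0073, 0.0005, 0, 0.05, 0, 0, 0.26, 0.0144, 0.0019, 0, 0.05, 0, 0, 0.39, 0.0213, 0.0042, 0, 0.05, 0, 0, 0.39, 0.0213, 0.0042, 0, 0.05]' | grep ft
python3 st.py
python3 - <<'E'
from h import *
for n in("side","top"):
    f=robot.grab_frame(n); cv2.imwrite(f"pics/{n}4raw.png",f[:,:,::-1])
t=cv2.imread('pics/top4raw.png').astype(float).mean(2)
print([(v,int(t[v,218:240].mean())) for v in range(186,218)])
a=cv2.imread('pics/top4raw.png')[130:245,160:300]; b=cv2.imread('pics/side4raw.png')[95:245,180:310]
cv2.imwrite('pics/v4.png',np.hstack([cv2.resize(a,(457,375),interpolation=cv2.INTER_CUBIC),cv2.resize(b,(325,375),interpolation=cv2.INTER_CUBIC)]))
E
```

```text
ft_force: [-17.4, -3.2, 21.5]
Ftool [ -3.1  -4.  -27.4] Mtool [ 1.01 -0.43  0.08] tau6 -5.45 q6 -0.352 w 0.155
rim pos r 0.0556 ang 173.53 h -0.0003
ft_force: [-23.8, -2.0, 24.5]
Ftool [ -5.   -6.7 -33.1] Mtool [ 1.25 -0.84  0.37] tau6 4.53 q6 0.135 w 0.153
rim pos r 0.0554 ang 150.32 h -0.0002
[(186, 112), (187, 111), (188, 110), (189, 110), (190, 111), (191, 111), (192, 85), (193, 62), (194, 64), (195, 74), (196, 86), (197, 90), (198, 80), (199, 68), (200, 50), (201, 140), (202, 149), (203, 97), (204, 78), (205, 74), (206, 86), (207, 103), (208, 119), (209, 130), (210, 119), (211, 134), (212, 130), (213, 94), (214, 100), (215, 116), (216, 115), (217, 116)]
```

View pics/v4.png

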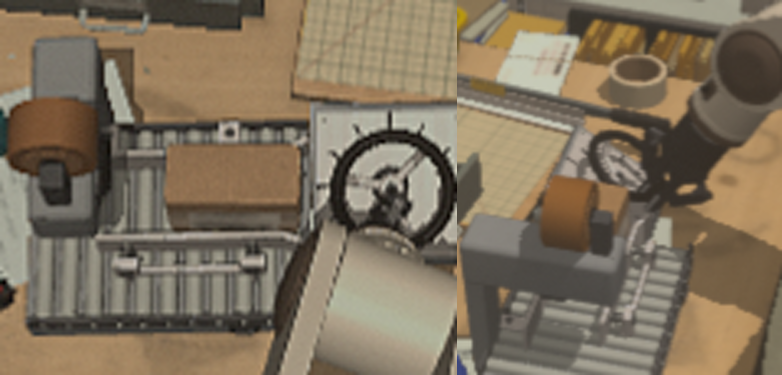

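The rail has moved about 26 mm (its bright edge went from row 209 to 201.5) and the parcel hasn't been touched yet. One spoke now points to about -39°, so I'll regrip at the back of the wheel (0°).

```bash

python3 nudge.py '[0, 0, 0, 0, 0, 0, 0.4, 0, 0, 0, 0, 0, 0, 0.4, 0, 0, 0, 0, 0, 0, 0.4]' | grep -E 'width|ft'
python3 nudge.py '[0, 0, 0, 0, 0, -0.02, 0.4, 0, 0, 0, 0, 0, -0.05, 0.4, 0, 0, -0.15, 0, 0.02, -0.08, 0.4, 0, 0, -0.3, 0, 0.06, -0.08, 0.4, 0, 0, -0.45, 0, 0.1, -0.08, 0.4]'
python3 st.py; python3 wh.py 0 0.06 -.056
```

```text
ft_force: [-0.2, 0.1, -0.6]
width: 0.399
clock: 16.7
ee_pos: [0.5533, -0.0366, 0.1954]
orientation: [2.615, -0.023, 1.565]
ft_force: [1.2, 1.0, 0.8]
width: 0.4
grip_force: 0.0
Ftool [ 1.   1.4 -0.1] Mtool [0.29 0.04 0.07] tau6 5.57 q6 -0.382 w 0.4
rim pos r 0.0456 ang -29.05 h 0.0802
shift [0.023  0.0149 0.0202] rotvec [ 0.0034  0.0029 -0.0513] | q [-0.3  -0.17  1.95  0.21  0.87 -0.38] F [1.2 1.  0.8] w 0.4
```

```bash

python3 nudge.py '[0.003, 0.003, -0.05, 0.023, 0.015, 0, 0.4, 0.003, 0.003, -0.05, 0.023, 0.015, 0.02, 0.4, 0.003, 0.003, -0.05, 0.023, 0.015, 0.05, 0.4, 0.003, 0.003, -0.05, 0.023, 0.015, 0.065, 0.4, 0.003, 0.003, -0.05, 0.023, 0.015, 0.065, 0.4]'
python3 st.py; python3 wh.py 0 0.0 -.056
```

```text
clock: 17.2
ee_pos: [0.5978, -0.0121, 0.1427]
orientation: [2.624, -0.006, 1.604]
ft_force: [-1.3, -0.0, 0.7]
width: 0.397
grip_force: 0.0
Ftool [ 0.  -0.8 -1.2] Mtool [ 0.26  0.02 -0.03] tau6 -0.07 q6 -0.352 w 0.397
rim pos r 0.0529 ang 0.7 h 0.0118
shift [-0.0006  0.0032  0.0118] rotvec [-0.0058 -0.0015 -0.0085] | q [-0.21 -0.02  1.92  0.19  0.74 -0.35] F [-1.3 -0.   0.7] w 0.397
```

```bash

python3 nudge.py '[0, 0, 0, 0, 0.003, 0.006, 0.4, -0.006, 0, -0.008, 0, 0.003, 0.012, 0.4, -0.006, 0, -0.008, 0, 0.003, 0.012, 0.4]'
python3 nudge.py '[0, 0, 0, 0, 0, 0, 0.05, 0, 0, 0, 0, 0, 0, 0.05, 0, 0, 0, 0, 0, 0, 0.05, 0, 0, 0, 0, 0, 0, 0.05, 0, 0, 0, 0, 0, 0, 0.05]' 40
python3 st.py; python3 wh.py 0 0.0 -.056
```

```text
clock: 17.5
ee_pos: [0.6068, -0.0119, 0.136]
orientation: [2.614, -0.001, 1.611]
ft_force: [-1.1, 0.5, 0.5]
width: 0.398
grip_force: 0.0
clock: 18.0
ee_pos: [0.6049, -0.0118, 0.1352]
orientation: [2.618, -0.001, 1.612]
ft_force: [-25.2, -2.6, 5.9]
width: 0.151
grip_force: 38.6
Ftool [ -1.6 -18.9 -17.8] Mtool [ 3.15 -0.19 -0.05] tau6 0.06 q6 -0.363 w 0.151
rim pos r 0.0553 ang 0.68 h 0.0018
shift [-0.0007  0.0007  0.0018] rotvec [-0.0005 -0.0013  0.0001] | q [-0.21  0.    1.92  0.19  0.72 -0.36] F [-25.2  -2.6   5.9] w 0.151
```

```bash

python3 nudge.py '[0, 0, 0, 0, -0.0015, -0.001, 0.05]' | grep ft; python3 st.py
python3 nudge.py '[0, 0, 0.13, -0.0073, -0.0005, 0, 0.05, 0, 0, 0.26, -0.0144, -0.0019, 0, 0.05, 0, 0, 0.39, -0.0213, -0.0042, 0, 0.05, 0, 0, 0.52, -0.0278, -0.0074, 0, 0.05, 0, 0, 0.65, -0.0339, -0.0114, 0, 0.05]' | grep ft
python3 st.py
python3 nudge.py '[0, 0, 0.06, -0.0034, -0.0001, 0, 0.05, 0, 0, 0.12, -0.0067, -0.0004, 0, 0.05, 0, 0, 0.18, -0.01, -0.0009, 0, 0.05, 0, 0, 0.24, -0.0133, -0.0016, 0, 0.05, 0, 0, 0.24, -0.0133, -0.0016, 0, 0.05]' | grep ft
python3 st.py
python3 nudge.py '[0, 0, 0.04, -0.0022, 0, 0, 0.05, 0, 0, 0.08, -0.0045, -0.0002, 0, 0.05, 0, 0, 0.12, -0.0067, -0.0004, 0, 0.05, 0, 0, 0.12, -0.0067, -0.0004, 0, 0.05]' | grep ft
python3 st.py

```

```text
ft_force: [24.8, 2.4, -24.9]
Ftool [ 1.4  9.  34. ] Mtool [-1.18  0.14 -0.07] tau6 0.13 q6 -0.365 w 0.149
rim pos r 0.055 ang 0.56 h 0.0025
ft_force: [13.6, 1.6, -18.0]
Ftool [ 2.5  1.6 22.4] Mtool [0.19 0.29 0.04] tau6 -3.6 q6 0.174 w 0.15
rim pos r 0.0552 ang -37.43 h 0.0021
ft_force: [16.2, -1.2, -19.3]
Ftool [ 2.1  4.1 24.7] Mtool [-0.16  0.08  0.27] tau6 1.19 q6 0.371 w 0.151
rim pos r 0.0552 ang -51.53 h 0.002
ft_force: [16.6, -1.5, -20.3]
Ftool [ 2.3  4.  25.8] Mtool [-0.29  0.07  0.2 ] tau6 0.73 q6 0.471 w 0.149
rim pos r 0.0553 ang -58.35 h 0.002
```

```bash

python3 nudge.py '[0, 0, 0.04, -0.0022, 0, 0.0006, 0.05, 0, 0, 0.08, -0.0045, -0.0002, 0.0006, 0.05, 0, 0, 0.12, -0.0067, -0.0004, 0.0006, 0.05, 0, 0, 0.12, -0.0067, -0.0004, 0.0006, 0.05]' | grep ft
python3 st.py
python3 nudge.py '[0, 0, 0.04, -0.0022, 0, 0, 0.05, 0, 0, 0.08, -0.0045, -0.0002, 0, 0.05, 0, 0, 0.08, -0.0045, -0.0002, 0, 0.05]' | grep ft
python3 st.py
python3 - <<'E'
from h import *
f=robot.grab_frame('top'); cv2.imwrite("pics/top5raw.png",f[:,:,::-1]); t=f.astype(float).mean(2)
print([(v,int(t[v,218:240].mean())) for v in range(168,212)]); print([(v,int(t[v,200:206].mean())) for v in range(190,212)])
E
```

```text
ft_force: [7.9, -0.0, -10.7]
Ftool [ 1.1  0.9 13.2] Mtool [ 0.23 -0.07  0.11] tau6 0.79 q6 0.572 w 0.154
rim pos r 0.0553 ang -64.98 h 0.0018
ft_force: [8.7, -0.3, -10.3]
Ftool [ 1.9  1.4 13.2] Mtool [ 0.12 -0.01  0.17] tau6 0.78 q6 0.641 w 0.15
rim pos r 0.0554 ang -69.64 h 0.0018
[(168, 82), (169, 78), (170, 104), (171, 123), (172, 115), (173, 108), (174, 108), (175, 107), (176, 107), (177, 108), (178, 109), (179, 109), (180, 110), (181, 110), (182, 111), (183, 111), (184, 111), (185, 111), (186, 111), (187, 111), (188, 110), (189, 110), (190, 118), (191, 92), (192, 61), (193, 61), (194, 75), (195, 88), (196, 86), (197, 101), (198, 157), (199, 127), (200, 74), (201, 79), (202, 72), (203, 96), (204, 105), (205, 125), (206, 133), (207, 116), (208, 134), (209, 104), (210, 84), (211, 112)]
[(190, 123), (191, 123), (192, 123), (193, 125), (194, 124), (195, 122), (196, 125), (197, 89), (198, 139), (199, 159), (200, 108), (201, 75), (202, 77), (203, 82), (204, 101), (205, 108), (206, 123), (207, 131), (208, 134), (209, 115), (210, 84), (211, 101)]
```

```bash

for i in 1; do :; done
python3 nudge.py '[0, 0, 0.04, -0.0022, 0, 0, 0.05, 0, 0, 0.08, -0.0045, -0.0002, 0, 0.05, 0, 0, 0.12, -0.0067, -0.0004, 0, 0.05, 0, 0, 0.12, -0.0067, -0.0004, 0, 0.05]' | grep ft
python3 st.py
python3 nudge.py '[0, 0, 0.04, -0.0022, 0, 0, 0.05, 0, 0, 0.08, -0.0045, -0.0002, 0, 0.05, 0, 0, 0.08, -0.0045, -0.0002, 0, 0.05]' | grep ft
python3 st.py
python3 nudge.py '[0, 0, 0.04, -0.0022, 0, 0, 0.05, 0, 0, 0.06, -0.0034, -0.0001, 0, 0.05, 0, 0, 0.06, -0.0034, -0.0001, 0, 0.05]' | grep ft
python3 st.py
```

```text
ft_force: [9.2, 0.3, -10.7]
Ftool [ 2.5  0.7 13.9] Mtool [ 0.16 -0.03  0.12] tau6 0.78 q6 0.744 w 0.151
rim pos r 0.0554 ang -76.56 h 0.0018
ft_force: [8.7, 1.0, -11.5]
Ftool [ 1.9 -0.3 14.3] Mtool [ 0.13 -0.05  0.18] tau6 0.78 q6 0.814 w 0.157
rim pos r 0.0554 ang -81.16 h 0.0018
ft_force: [9.1, -0.7, -12.0]
Ftool [ 1.7  1.2 15. ] Mtool [0.15 0.06 0.19] tau6 0.35 q6 0.867 w 0.149
rim pos r 0.0554 ang -84.57 h 0.0018
```

```bash

python3 nudge.py '[0, 0, 0.04, -0.0022, 0, 0, 0.05, 0, 0, 0.06, -0.0034, -0.0001, 0, 0.05, 0, 0, 0.06, -0.0034, -0.0001, 0, 0.05]' | grep ft
python3 st.py
python3 nudge.py '[0, 0, 0.04, -0.0022, 0, 0, 0.05, 0, 0, 0.06, -0.0034, -0.0001, 0, 0.05, 0, 0, 0.06, -0.0034, -0.0001, 0, 0.05]' | grep ft
python3 st.py
python3 - <<'E'
from h import *
f=robot.grab_frame('top'); cv2.imwrite("pics/top6raw.png",f[:,:,::-1]); t=f.astype(float).mean(2)
print([(v,int(t[v,218:240].mean())) for v in list(range(168,176))+list(range(188,202))]); 
E
python3 st.py
```

```text
ft_force: [10.6, -0.1, -11.7]
Ftool [ 3.2  0.6 15.5] Mtool [0.2  0.04 0.16] tau6 0.34 q6 0.92 w 0.153
rim pos r 0.0555 ang -88.05 h 0.0018
ft_force: [9.8, 0.7, -12.3]
Ftool [ 2.3 -0.3 15.6] Mtool [0.16 0.07 0.23] tau6 0.33 q6 0.974 w 0.148
rim pos r 0.0555 ang -91.54 h 0.0018
[(168, 82), (169, 79), (170, 106), (171, 110), (172, 107), (173, 109), (174, 108), (175, 108), (188, 111), (189, 118), (190, 90), (191, 61), (192, 60), (193, 75), (194, 87), (195, 85), (196, 107), (197, 159), (198, 126), (199, 74), (200, 79), (201, 73)]
Ftool [ 2.2 -0.9 14.2] Mtool [0.21 0.08 0.21] tau6 -0.01 q6 0.974 w 0.148
rim pos r 0.0555 ang -91.53 h 0.0017
```

```bash

python3 nudge.py '[0, 0, 0.03, -0.0017, 0, 0, 0.05, 0, 0, 0.05, -0.0028, -0.0001, 0, 0.05, 0, 0, 0.05, -0.0028, -0.0001, 0, 0.05]' | grep ft
python3 st.py
python3 nudge.py '[0, 0, 0.03, -0.0017, 0, 0, 0.05, 0, 0, 0.05, -0.0028, -0.0001, 0, 0.05, 0, 0, 0.05, -0.0028, -0.0001, 0, 0.05]' | grep ft
python3 st.py
```

```text
ft_force: [10.2, -1.0, -11.6]
Ftool [ 3.   1.2 15.1] Mtool [0.2  0.09 0.15] tau6 0.31 q6 1.02 w 0.151
rim pos r 0.0555 ang -94.38 h 0.0018
ft_force: [10.3, -0.5, -11.9]
Ftool [ 3.   0.5 15.5] Mtool [0.12 0.11 0.17] tau6 0.32 q6 1.066 w 0.148
rim pos r 0.0555 ang -97.25 h 0.0018
```

```bash

python3 nudge.py '[0, 0, 0.03, -0.0017, 0, 0, 0.05, 0, 0, 0.05, -0.0028, -0.0001, 0, 0.05, 0, 0, 0.05, -0.0028, -0.0001, 0, 0.05]' | grep ft
python3 st.py
python3 nudge.py '[0, 0, 0.03, -0.0017, 0, 0, 0.05, 0, 0, 0.05, -0.0028, -0.0001, 0, 0.05, 0, 0, 0.05, -0.0028, -0.0001, 0, 0.05]' | grep ft
python3 st.py
```

```text
ft_force: [9.7, -1.3, -11.2]
Ftool [ 3.   1.3 14.5] Mtool [0.09 0.11 0.25] tau6 0.32 q6 1.113 w 0.147
rim pos r 0.0555 ang -100.13 h 0.0018
ft_force: [9.8, -1.4, -11.4]
Ftool [ 3.   1.1 14.7] Mtool [0.01 0.13 0.23] tau6 0.32 q6 1.16 w 0.154
rim pos r 0.0555 ang -102.96 h 0.0018
```

```bash

python3 - <<'E'
from h import *
f=robot.grab_frame('top'); cv2.imwrite("pics/top7raw.png",f[:,:,::-1]); t=f.astype(float).mean(2)
print([(v,int(t[v,218:240].mean())) for v in list(range(168,176))+list(range(188,202))]); 
E
python3 st.py
```

```text
[(168, 82), (169, 79), (170, 108), (171, 104), (172, 99), (173, 108), (174, 108), (175, 108), (188, 116), (189, 96), (190, 68), (191, 61), (192, 73), (193, 83), (194, 86), (195, 79), (196, 144), (197, 144), (198, 94), (199, 78), (200, 74), (201, 84)]
Ftool [ 3.8  0.8 14.8] Mtool [0.05 0.07 0.22] tau6 -0.02 q6 1.159 w 0.151
rim pos r 0.0555 ang -102.98 h 0.0018
```

```bash

python3 nudge.py '[0, 0, 0.03, -0.0017, 0, 0, 0.05, 0, 0, 0.05, -0.0028, -0.0001, 0, 0.05, 0, 0, 0.05, -0.0028, -0.0001, 0, 0.05]' | grep ft
python3 st.py
python3 nudge.py '[0, 0, 0.03, -0.0017, 0, 0, 0.05, 0, 0, 0.05, -0.0028, -0.0001, 0, 0.05, 0, 0, 0.05, -0.0028, -0.0001, 0, 0.05]' | grep ft
python3 st.py
python3 nudge.py '[0, 0, 0.03, -0.0017, 0, 0, 0.05, 0, 0, 0.05, -0.0028, -0.0001, 0, 0.05, 0, 0, 0.05, -0.0028, -0.0001, 0, 0.05]' | grep ft
python3 st.py
```

```text
ft_force: [10.3, -1.5, -12.1]
Ftool [ 3.1  1.1 15.6] Mtool [0.05 0.14 0.22] tau6 0.33 q6 1.207 w 0.149
rim pos r 0.0555 ang -105.82 h 0.0018
ft_force: [9.8, -1.0, -11.7]
Ftool [ 2.9  0.5 15.1] Mtool [0.04 0.24 0.15] tau6 0.34 q6 1.255 w 0.155
rim pos r 0.0556 ang -108.68 h 0.0018
ft_force: [10.9, -1.6, -11.5]
Ftool [ 4.   0.7 15.3] Mtool [-0.05  0.28  0.2 ] tau6 0.36 q6 1.303 w 0.152
rim pos r 0.0555 ang -111.46 h 0.0018
```

```bash

python3 nudge.py '[0, 0, 0.03, -0.0017, 0, 0, 0.05, 0, 0, 0.05, -0.0028, -0.0001, 0, 0.05, 0, 0, 0.05, -0.0028, -0.0001, 0, 0.05]' | grep ft
python3 st.py
python3 - <<'E'
from h import *
f=robot.grab_frame('top'); cv2.imwrite("pics/top8raw.png",f[:,:,::-1]); t=f.astype(float).mean(2)
print([(v,int(t[v,218:240].mean())) for v in list(range(168,176))+list(range(188,202))]); 
E
python3 st.py
```

```text
ft_force: [11.9, -1.9, -11.5]
Ftool [ 5.   0.3 15.9] Mtool [-0.01  0.36  0.19] tau6 0.39 q6 1.352 w 0.15
rim pos r 0.0555 ang -114.3 h 0.0018
[(168, 82), (169, 78), (170, 106), (171, 115), (172, 107), (173, 108), (174, 108), (175, 109), (188, 119), (189, 92), (190, 62), (191, 60), (192, 76), (193, 89), (194, 86), (195, 98), (196, 156), (197, 127), (198, 74), (199, 80), (200, 74), (201, 93)]
Ftool [ 4.7  1.1 15.3] Mtool [-0.07  0.33  0.18] tau6 0.03 q6 1.351 w 0.151
rim pos r 0.0555 ang -114.22 h 0.0018
```

```bash

python3 nudge.py '[0, 0, 0.03, -0.0017, 0, 0, 0.05, 0, 0, 0.05, -0.0028, -0.0001, 0, 0.05, 0, 0, 0.05, -0.0028, -0.0001, 0, 0.05]' | grep ft
python3 st.py
python3 nudge.py '[0, 0, 0.03, -0.0017, 0, 0, 0.05, 0, 0, 0.03, -0.0017, 0, 0, 0.05, 0, 0, 0.03, -0.0017, 0, 0, 0.05]' | grep ft
python3 st.py
```

```text
ft_force: [11.9, -3.7, -11.6]
Ftool [ 5.7  1.8 16. ] Mtool [-0.09  0.49  0.14] tau6 0.42 q6 1.401 w 0.152
rim pos r 0.0556 ang -117.01 h 0.0018
ft_force: [12.7, -2.7, -11.3]
Ftool [ 6.1  0.3 16. ] Mtool [-0.01  0.58  0.19] tau6 -0.05 q6 1.43 w 0.157
rim pos r 0.0556 ang -118.65 h 0.0018
```

Torque is rising steadily and the parcel's back edge sits at the flush position, so the squeeze is about 20–35 N. Now back off about 30° from where the parcel was just pressed.

```bash

python3 nudge.py '[0, 0, -0.13, 0.0073, -0.0005, 0, 0.05, 0, 0, -0.26, 0.0144, -0.0019, 0, 0.05, 0, 0, -0.39, 0.0213, -0.0042, 0, 0.05, 0, 0, -0.52, 0.0278, -0.0074, 0, 0.05, 0, 0, -0.62, 0.0325, -0.0104, 0, 0.05]' | grep ft
python3 nudge.py '[0, 0, 0, 0, 0, 0, 0.05, 0, 0, 0, 0, 0, 0, 0.05]' | grep ft
python3 st.py
python3 - <<'E'
from h import *
f=robot.grab_frame('top'); cv2.imwrite("pics/top9raw.png",f[:,:,::-1]); t=f.astype(float).mean(2)
print([(v,int(t[v,218:240].mean())) for v in list(range(168,176))+list(range(188,202))]); print(proj('top',[[.594,.149,.147]]))
E
```

```text
ft_force: [8.4, 0.3, -12.2]
ft_force: [11.6, -2.6, -11.8]
Ftool [ 3.6  3.5 15.9] Mtool [-0.14  0.2   0.21] tau6 -0.41 q6 0.849 w 0.149
rim pos r 0.0554 ang -83.15 h 0.0018
[(168, 82), (169, 79), (170, 106), (171, 111), (172, 104), (173, 108), (174, 108), (175, 108), (188, 116), (189, 93), (190, 63), (191, 61), (192, 76), (193, 87), (194, 89), (195, 85), (196, 64), (197, 141), (198, 140), (199, 90), (200, 78), (201, 75)]
[[229.22019545 171.33941353]]
```

Comparing rows, the parcel stopped moving just after -103° to -106° on the rim, so clearance is now about 3.7 mm. I'll add about 7° and release.

```bash

python3 nudge.py '[0, 0, -0.06, 0.0034, -0.0001, 0, 0.05, 0, 0, -0.12, 0.0067, -0.0004, 0, 0.05, 0, 0, -0.12, 0.0067, -0.0004, 0, 0.05]' | grep ft
python3 st.py
python3 nudge.py '[0, 0, 0, 0, 0, 0, 0.4, 0, 0, 0, 0, 0, 0, 0.4, 0, 0, 0, 0, 0, 0, 0.4, 0, 0, 0, 0, 0, 0, 0.4]' | grep -E 'width|ft'
python3 nudge.py '[0, 0, 0, 0, 0, -0.01, 0.4, 0, 0, 0, 0, 0, -0.03, 0.4, 0, 0, 0, 0, 0, -0.06, 0.4, 0, 0, 0, 0, 0, -0.1, 0.4, 0, 0, 0, 0, 0, -0.15, 0.4]' 
python3 to.py .40 -.30 .35 1.6
```

```text
ft_force: [11.1, -1.6, -11.2]
Ftool [ 3.3  2.9 15.2] Mtool [-0.19  0.09  0.08] tau6 -1.51 q6 0.741 w 0.151
rim pos r 0.0554 ang -76.18 h 0.0018
ft_force: [1.0, 0.2, -0.5]
width: 0.399
clock: 26.95
ee_pos: [0.4935, -0.0703, 0.2444]
orientation: [3.006, -0.509, 0.316]
ft_force: [0.7, -1.3, 0.9]
width: 0.4
grip_force: 0.0
shift [-0.0885  0.2106 -0.1432] rotvec [ 0.4417 -0.3521 -1.2868] | q [-0.44 -0.33  1.97  0.27  1.05  0.76] F [ 0.7 -1.3  0.9] w 0.4
```

```bash

python3 nudge.py '[0, 0, 0, -0.015, 0.035, -0.024, 0.4, 0, 0, 0, -0.03, 0.07, -0.048, 0.4, 0, 0, 0, -0.045, 0.105, -0.072, 0.4, 0, 0, 0, -0.06, 0.14, -0.096, 0.4, 0, 0, 0, -0.075, 0.175, -0.12, 0.4]' | grep ee
python3 nudge.py '[0, 0, 0, 0, 0, 0, 0.4, 0, 0, 0, 0, 0, 0, 0.4, 0, 0, 0, 0, 0, 0, 0.4]' | grep ee
python3 - <<'E'
from fit import *
f=robot.grab_frame('top'); cv2.imwrite("pics/top10raw.png",f[:,:,::-1]); t=f.astype(float).mean(2)
s=robot.grab_frame('side'); cv2.imwrite("pics/side10raw.png",s[:,:,::-1])
for c in((212,217),(218,229),(229,240),(240,246)): print(c,[(v,int(t[v,c[0]:c[1]].mean())) for v in list(range(169,174))+list(range(186,200))])
a=f[150:215,160:300,::-1]; cv2.imwrite('pics/v10.png',cv2.resize(a,None,fx=5.6,fy=5.6,interpolation=cv2.INTER_CUBIC))
E
```

```text
ee_pos: [0.4139, -0.263, 0.3334]
ee_pos: [0.4154, -0.261, 0.3315]
(212, 217) [(169, 47), (170, 85), (171, 97), (172, 98), (173, 108), (186, 112), (187, 112), (188, 114), (189, 104), (190, 77), (191, 59), (192, 62), (193, 72), (194, 74), (195, 83), (196, 79), (197, 96), (198, 158), (199, 124)]
(218, 229) [(169, 71), (170, 114), (171, 112), (172, 99), (173, 107), (186, 111), (187, 110), (188, 116), (189, 94), (190, 66), (191, 61), (192, 75), (193, 85), (194, 89), (195, 85), (196, 64), (197, 113), (198, 169), (199, 130)]
(229, 240) [(169, 87), (170, 99), (171, 110), (172, 108), (173, 108), (186, 110), (187, 110), (188, 119), (189, 92), (190, 61), (191, 61), (192, 77), (193, 89), (194, 90), (195, 87), (196, 59), (197, 140), (198, 161), (199, 109)]
(240, 246) [(169, 76), (170, 92), (171, 105), (172, 113), (173, 109), (186, 107), (187, 110), (188, 120), (189, 96), (190, 62), (191, 59), (192, 82), (193, 100), (194, 101), (195, 95), (196, 72), (197, 140), (198, 145), (199, 95)]
```

View pics/v10.png

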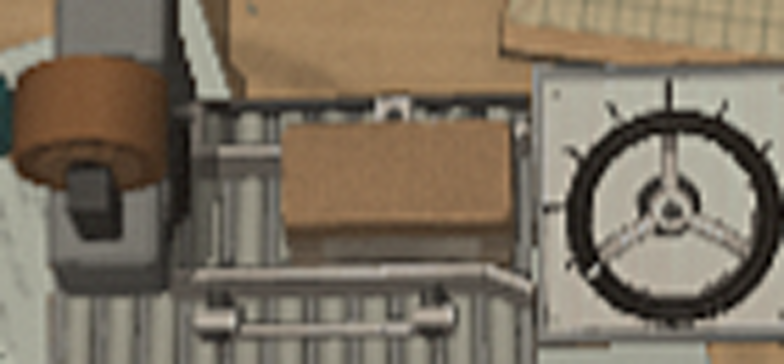

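The final view shows the parcel standing square along the back rail. The moving rail is parallel to it and about 5 mm clear, with the top edge at row 270 of the crop, and the arm is well away.

```bash
python3 -c "
from bench import robot
print(robot.hand_in())"
```

```text
the job is handed in; nothing more can be done
None
```

I handed the job in at about 27 s on the robot's clock: the parcel stands square against the back rail and let go, was pressed snug at an estimated 20–45 N, and the wheel was then backed off about 43° from full squeeze (about 30° from first contact), leaving an estimated 5–6 mm of clearance; the hand-in returned no verdict.

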